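Pack the travel paint caddy from the cutting mat

TASK

Pack the travel caddy from the things on the cutting mat: stand the slim bottle with the pointed spout in the small round holder, the smaller of the two squat pots in the large round holder and the square bottle in the square holder, and lay the cork sanding block, grit side down, in the long holder, each fully down inside its holder. Leave the flat-capped round bottle and the wider pot standing where they are on the mat.

Things in the scene. Friction and masses are not known exactly. Their poses are not given: they have to be found in the camera images.
- dropper_bottle: The slim dropper bottle: white round bottle 26 mm in diameter, straight-sided up to 54 mm, with a black pointed spout on top, 82 mm tall in all, about 30 g. Stands loose on the 3 mm thick grey cutting mat. Origin: centre of its underside; z up.
- small_pot: The smaller squat pot: white round pot with a flat black lid of 44 mm diameter that covers the top 14 mm (the white part is 42 mm); 40 mm tall, about 50 g. Stands loose on the 3 mm thick grey cutting mat. Origin: centre of its underside; z up.
- square_bottle: The square bottle: white, 34 x 34 mm and 58 mm tall, with a black round cap 22 mm across to 72 mm in all, about 60 g. Stands loose on the 3 mm thick grey cutting mat. Origin: centre of its underside; z up. x and y are square to its faces.
- sanding_block: The sanding block: cork, 70 mm long (its x) by 26 mm wide (its y) by 28 mm tall, thin dark grit face underneath, about 40 g. Stands loose on the 3 mm thick grey cutting mat. Origin: centre of its underside; z up. Any heading.
- small_round_holder: The small round holder: dark wooden round collar with a floor, outer diameter 52 mm, recess 44 mm. Origin: centre of its underside, 6 mm above the table, z up. The recess floor is 4 mm above the origin and the wall top 14 mm above it; walls 4 mm thick. All four sit fixed in a low plywood tray, the caddy (240 x 220 mm, rim 18 mm high), 110 and 100 mm apart; which is where changes.
- large_round_holder: The large round holder: dark wooden round collar with a floor, outer diameter 70 mm, recess 62 mm. Origin: centre of its underside, 6 mm above the table, z up. The recess floor is 4 mm above the origin and the wall top 14 mm above it; walls 4 mm thick. In the same caddy.
- square_holder: The square holder: dark wooden square frame with a floor, outside 60 x 60 mm, recess 52 x 52 mm, sides along its x and y. Origin: centre of its underside, 6 mm above the table, z up. The recess floor is 4 mm above the origin and the wall top 14 mm above it; walls 4 mm thick. In the same caddy. The caddy stands left or right of the robot's middle, the mat on the other side.
- long_holder: The long holder: dark wooden oblong frame with a floor, outside 98 mm (its x) by 52 mm (its y), recess 90 x 44 mm. Origin: centre of its underside, 6 mm above the table, z up. The recess floor is 4 mm above the origin and the wall top 14 mm above it; walls 4 mm thick. In the same caddy.
- flat_cap_bottle: A look-alike that stays: white round bottle 36 mm in diameter, with a flat black cap 24 mm across, 70 mm tall, about 60 g. Stands loose on the 3 mm thick grey cutting mat. Origin: centre of its underside; z up.
- wide_pot: A look-alike that stays: the wider squat pot, like the smaller one but with a flat black lid of 58 mm diameter, 40 mm tall, about 90 g. Stands loose on the 3 mm thick grey cutting mat. Origin: centre of its underside; z up.
Not all that is in view belongs to the job. What is shaped like the square_bottle but blue or purple is not meant.

How it is judged:
At the end, for the whole second after the job is handed in: Each of the four things stands upright (within 0.12 rad; the block grit side down) on the floor of its own holder, its centre within 14 mm of the holder's centre, at rest; the flat-capped bottle and the wider pot stand upright within 20 mm of where they were, at rest (horizontal distance between dropper_bottle and small_round_holder below 0.014 m and z of dropper_bottle in the frame of small_round_holder between 0.001 and 0.008 m and angle between each of dropper_bottle, small_pot, square_bottle, sanding_block, flat_cap_bottle, wide_pot's own z axis and vertical below 0.12 rad and linear speed of each of dropper_bottle, small_pot, square_bottle, sanding_block, flat_cap_bottle, wide_pot below 0.02 m/s and horizontal distance between small_pot and large_round_holder below 0.014 m and z of small_pot in the frame of large_round_holder between 0.001 and 0.008 m and horizontal distance between square_bottle and square_holder below 0.014 m and z of square_bottle in the frame of square_holder between 0.001 and 0.008 m and horizontal distance between sanding_block and long_holder below 0.014 m and z of sanding_block in the frame of long_holder between 0.001 and 0.008 m and distance of each of flat_cap_bottle, wide_pot from where it was at the start of the episode below 0.02 m); the robot touches nothing.
It fails at once if the flat cap bottle is shifted by more than 20 mm or tipped (distance of flat_cap_bottle from where it was at the start of the episode above 0.02 m or angle between flat_cap_bottle's own z axis and vertical above 0.3 rad).
It fails at once if the wide pot is shifted by more than 20 mm or tipped (distance of wide_pot from where it was at the start of the episode above 0.02 m or angle between wide_pot's own z axis and vertical above 0.3 rad).
It also fails if it takes over 112 s, if anything falls off the work surface, if the arm or the gripper's body presses on something with over 40 N, if the wrist force passes 120 N, or if a joint passes its speed limit or range.

ROBOT

A 7-joint arm with a two-finger parallel gripper is mounted at the origin on the work surface. World frame = base frame: x ahead of the robot, y to its left, z up, the work surface at z = 0. Lengths are in m, angles in rad, forces in N, time in s.
With the tool pointing down it reaches from about 0.4 to 0.925 m from the base axis. Payload 4.1 kg.
Tool frame: the origin (TCP) lies midway between the tips of the shut fingers; the grasp point (between the pads) lies 19 mm behind it; z points along the fingers, y is the line along which they close (so a half turn about z gives the same grasp; the last joint's range is limited). The gripper opens to 85 mm and grips with 20 to 120 N. Pads are 22 mm wide; open, the fingers measure 114 mm over their backs; the gripper's body (76 mm by 85 mm) begins 54 mm behind the grasp point. The pads swing forward as they close: fully open they stand 13 mm farther back than shut.
Start: joints at [-1.265, 0.398, 0.045, 1.537, -0.019, 1.207, -0.051], TCP at [0.256, 0.598, 0.231] pointing down, gripper open.
Joint ranges: [-2.82, 2.82], [-0.49, 2.23], [-1.37, 1.46], [0, 2.46], [-1.36, 4.5], [0.23, 2], [-2.94, 2.94]. Speed limits (rad/s): [2.57, 2.57, 3.14, 3.14, 3.14, 3.14, 3.14].

INTERFACE

Orientations are given as a unit quaternion [w, x, y, z].
In Python, from station import monitor, eyes, robot gives the robot as it stands.
- The arm moves only by the shell command python3 -m handwheel 'ROWS' [FORCE]. ROWS is JSON, a list of rows, each a list of 7 numbers: the finger opening in mm, from 0 to 85.4, then the shift along the world's x, y, z in mm, then the turn, a rotation vector about the world's x, y, z in rad. A call has 1 to 12 rows; each row is the pose to reach, as a shift and turn from the pose commanded when the call began; what a row does not reach only later rows make up. A row lasts 1/12 s, in which the tool goes at most 41.7 mm and 7.16 degrees, less where a joint would pass 70% of its speed; a pose out of reach is approached as far as the arm can. A call with a gripper value outside its range is refused whole. The fingers move at their own pace and stop on an object; FORCE is the grip in N (left out, the last holds). Time passes only in rows, so rows that repeat a pose let the fingers close. It gives the time, the measured TCP pose, the force, the opening and the grip force at its end, in the units of the state.
- monitor.get_state(): the state, without advancing time (a new reading comes with each control period).
- eyes.snapshot(name): name is "scene" or "top" or "wrist"; returns (picture, depth): 400x640x3 uint8, red, green, blue; 400x640 float32, m along the optical axis (not along the pixel's ray), 0 where there is no reading.
- eyes.camera_info(name): a dict with "fx", "fy", "cx", "cy" (pixels), "dist_coeffs" ([k1, k2, p1, p2, k3] as OpenCV has them; the pictures are not rectified), "xyz" and "attitude" of the camera in the world; the wrist camera has in their place "hand_eye" (4x4, takes a point from camera to tool coordinates, whose origin is the TCP and whose axes are the flange's). Camera axes: x right, y up, looking along -z (the intrinsics and any distortion apply to the point x, -y, -z); pixel columns grow to the right and rows downward; lengths in m; the calibration is good to about 2 mm. A picture is of the moment at which its call begins: read the wrist's pose just before it. camera_info takes no time and is no camera call.
- robot.finish_job(): hands the job in; it is judged then, once.
The state is a dict: "t": time; "joint_positions": joint angles; "qd": joint speeds; "joint_efforts": joint torques, N m; "position": TCP position; "tcp_rot": TCP orientation; "wrist_force": force on the tool from outside, world axes, zero at the start; "moment": the same for the moment, N m; "grip_width": finger opening in m; "finger_force": force on a finger pad.
Only numpy, scipy, OpenCV 4.12 (cv2) and the standard library are available. Lean on these libraries where they do the work, as an engineer would, in place of code of your own. Each camera call takes 0.05 s, during which the arm holds its last target. There are 200 camera calls.

## Working session

There is one attempt and no reset: what is moved stays moved. The work goes in short steps, Python scripts to look and compute and a shell command to move; the robot and the scene stay as the last step left them, time stands still between calls to the robot, and variables do not carry over. Pictures are saved under pics/ and viewed, at most 14 in all, crops included, and the job is handed in when it is done.

```bash
mkdir -p pics; ls; cat > h.py <<'E'
import numpy as np, cv2
from station import monitor, eyes, robot
from scipy.spatial.transform import Rotation as R
def rot(q): return R.from_quat([q[1],q[2],q[3],q[0]]).as_matrix()
def shot(cam,name=None):
    s=monitor.get_state(); im,d=eyes.snapshot(cam); ci=eyes.camera_info(cam)
    if cam=="wrist":
        H=np.array(ci["hand_eye"]); T=np.eye(4); T[:3,:3]=rot(s["tcp_rot"]); T[:3,3]=s["position"]; M=T@H
    else:
        M=np.eye(4); a=np.array(ci["attitude"]); M[:3,:3]=rot(a) if a.size==4 else a; M[:3,3]=ci["xyz"]
    if name: cv2.imwrite(f"pics/{name}.png",im[:,:,::-1])
    return im,d,ci,M
def cloud(d,ci,M):
    v,u=np.mgrid[0:400,0:640]
    K=np.array([[ci["fx"],0,ci["cx"]],[0,ci["fy"],ci["cy"]],[0,0,1.]])
    p=cv2.undistortPoints(np.stack([u,v],-1).reshape(-1,1,2).astype(np.float64),K,np.array(ci["dist_coeffs"])).reshape(400,640,2)
    c=np.stack([p[...,0]*d,-p[...,1]*d,-d],-1)
    return c@M[:3,:3].T+M[:3,3]
E
python3 - <<'E'
from h import *
s=monitor.get_state(); print(s)
for c in("top","scene"):
    im,d,ci,M=shot(c,c+"0"); print(ci); P=cloud(d,ci,M); np.savez(c+"0.npz",im=im,d=d,P=P)
E
```

```text
pics
{'t': 0.0, 'joint_positions': array([-1.2649888 ,  0.39916583,  0.04503919,  1.53789818, -0.01876859,
        1.2068804 , -0.05065243]), 'qd': array([ 2.76079295e-03, -4.62771403e-04,  3.69567136e-05,  3.28992412e-04,
       -1.48697369e-04,  4.71448433e-04,  1.04448499e-03]), 'joint_efforts': array([-7.48091625e-04, -4.75122571e+01,  1.36425130e+00, -2.54226941e+01,
        1.15998965e-02,  9.22764069e-03, -4.93653651e-07]), 'position': array([0.25570951, 0.59689488, 0.23027237]), 'tcp_rot': array([-1.59119120e-04,  2.00960855e-01,  9.79598797e-01, -9.51830366e-04]), 'wrist_force': array([ 0.09650837, -0.51954173, -0.36833007]), 'moment': array([ 0.01578692,  0.04050101, -0.02726325]), 'finger_force': 0.0, 'grip_width': 0.08535893169070631}
{'fx': 399.37972933998134, 'fy': 399.37972933998134, 'cx': 320.89846146626036, 'cy': 192.62207712691517, 'dist_coeffs': array([-0.04525078,  0.        ,  0.        ,  0.        ,  0.        ]), 'xyz': array([ 0.33610161, -0.05185655,  1.12040262]), 'attitude': array([-0.70507862, -0.05706596,  0.04357274,  0.70548496])}
{'fx': 392.6555846829602, 'fy': 392.6555846829602, 'cx': 322.38367510651125, 'cy': 204.24146200645814, 'dist_coeffs': array([0.00285225, 0.        , 0.        , 0.        , 0.        ]), 'xyz': array([ 1.12670931, -0.24274095,  0.52615148]), 'attitude': array([0.70008854, 0.37731336, 0.27462398, 0.54045567])}
```

View pics/top0.png

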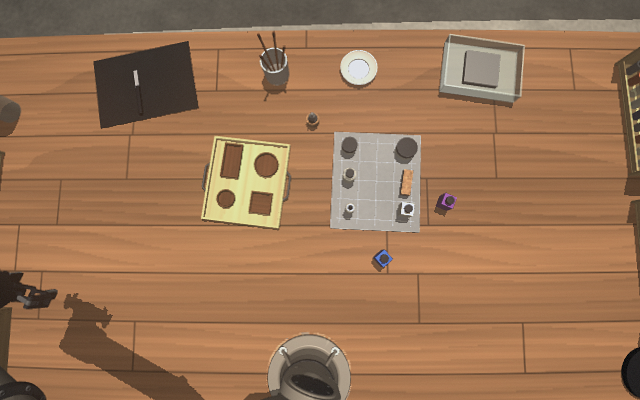

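View pics/scene0.png

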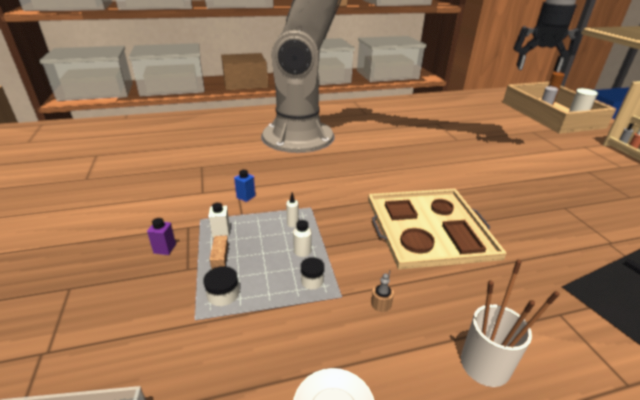

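The top view shows the mat: small pot (349,146), wide pot (406,148), flat-cap bottle (349,174), dropper bottle (349,210), block (406,182), square bottle (407,210). In the caddy are the long holder (231,160), large round (266,165), small round (226,199) and square (261,203).

```bash
python3 - <<'E'
from h import *
D=np.load("top0.npz"); P=D["P"]; im=D["im"].astype(int)
reg=dict(small_pot=(349,146,14),wide_pot=(406,148,16),flat=(349,174,12),dropper=(349,210,12),block=(406,182,18),square=(407,210,14))
print("mat z",np.median(P[225:229,370:390,2]))
for n,(u,v,r) in reg.items():
    Q=P[v-r:v+r+1,u-r:u+r+1].reshape(-1,3); zt=np.percentile(Q[:,2],99)
    w=Q[Q[:,2]>0.02]; t=Q[Q[:,2]>zt-0.006]
    print(n,"ztop",zt.round(3),"top c",((t[:,:2].max(0)+t[:,:2].min(0))/2).round(4),np.ptp(t[:,:2],axis=0).round(3),"all",((w[:,:2].max(0)+w[:,:2].min(0))/2).round(4),len(w))
    if n in("block","square"):
        k=t if n=="block" else Q[(Q[:,2]>0.05)&(Q[:,2]<0.066)]
        print(cv2.minAreaRect((k[:,:2]*1000).astype(np.float32)))
dark=(im.sum(2)<250)
for n,(u,v,r) in dict(long=(231,160,22),large=(266,165,16),small=(226,199,13),square=(261,203,16)).items():
    m=np.zeros((400,640),bool); m[v-r:v+r+1,u-r:u+r+1]=1
    m&=dark; nl,lab,st,ce=cv2.connectedComponentsWithStats(m.astype(np.uint8)); i=1+st[1:,4].argmax()
    Q=P[lab==i]; print(n,np.median(Q[:,2]).round(4),cv2.minAreaRect((Q[:,:2]*1000).astype(np.float32)),Q[:,:2].mean(0).round(4))
E
```

```text
mat z 0.002355092520455626
small_pot ztop 0.048 top c [ 0.4914 -0.0902] [0.311 0.077] all [ 0.492  -0.0903] 212
wide_pot ztop 0.047 top c [ 0.4914 -0.1745] [0.311 0.245] all [ 0.4914 -0.1745] 364
flat ztop 0.076 top c [ 0.4445 -0.0847] [0.217 0.066] all [ 0.4467 -0.0879] 158
dropper ztop 0.077 top c [ 0.3946 -0.0814] [0.117 0.059] all [ 0.3983 -0.0859] 87
block ztop 0.034 top c [ 0.4474 -0.1679] [0.223 0.232] all [ 0.4474 -0.1683] 262
((431.7696228027344, -181.0301055908203), (56.47856903076172, 316.485107421875), 46.642494201660156)
square ztop 0.077 top c [ 0.396  -0.1615] [0.12  0.219] all [ 0.4    -0.1659] 213
((445.2415466308594, -261.0621643066406), (34.94061279296875, 33.72260284423828), 81.39183044433594)
long 0.0173 ((464.3470764160156, 121.50909423828125), (419.0103759765625, 102.17878723144531), 39.80366897583008) [0.5886 0.2236]
large 0.0118 ((588.9558715820312, 134.45138549804688), (36.52498245239258, 64.84503173828125), 37.032814025878906) [0.5942 0.1364]
small 0.0161 ((486.7356262207031, 242.641845703125), (30.213037490844727, 48.33643341064453), 34.971534729003906) [0.4883 0.2461]
square 0.0122 ((482.3072509765625, 150.0797576904297), (39.10188293457031, 78.65382385253906), 38.513160705566406) [0.483  0.1489]
```

```bash
python3 - <<'E'
from h import *
D=np.load("top0.npz"); P=D["P"]; im=D["im"].astype(int); ok=(D["d"]>0.3)&(P[...,2]<0.12)
def rect(k): c,s,a=cv2.minAreaRect(np.ascontiguousarray(k[:,:2]*1000,dtype=np.float32)); return np.round(c,1),np.round(s,1),round(a,1)
reg=dict(small_pot=(349,146,14),wide_pot=(406,148,16),flat=(349,174,12),dropper=(349,210,12),block=(406,182,18),square=(407,210,14))
for n,(u,v,r) in reg.items():
    s=np.s_[v-r:v+r+1,u-r:u+r+1]; Q=P[s][ok[s]]; zt=np.percentile(Q[:,2],99.5)
    h={"small_pot":.043,"wide_pot":.043,"flat":.073,"dropper":.085,"block":.031,"square":.075}[n]
    t=Q[abs(Q[:,2]-h)<.008]; print(n,"ztop",zt.round(3),len(t),"mean",t[:,:2].mean(0).round(4) if len(t) else "",rect(t) if len(t)>3 else "")
    if n=="square": k=Q[abs(Q[:,2]-.061)<.006]; print(len(k),k.mean(0).round(4),rect(k))
    if n=="dropper": k=Q[abs(Q[:,2]-.057)<.01]; print(len(k),k.mean(0).round(4),rect(k))
dark=(im.sum(2)<250)&ok
for n,(u,v,r) in dict(long=(231,160,22),large=(266,165,16),small=(226,199,13),square=(261,203,16)).items():
    m=np.zeros((400,640),bool); m[v-r:v+r+1,u-r:u+r+1]=1
    m&=dark; nl,lab,st,ce=cv2.connectedComponentsWithStats(m.astype(np.uint8)); i=1+st[1:,4].argmax()
    Q=P[lab==i]; print(n,st[i],np.median(Q[:,2]).round(4),rect(Q),Q[:,:2].mean(0).round(4))
yel=(im[...,0]>200)&(im[...,1]>180)&(im[...,2]<170)&ok; yel[:,:195]=0; yel[:,300:]=0; yel[:120]=0; yel[240:]=0
print(rect(P[yel]),np.median(P[yel][:,2]))
E
```

```text
small_pot ztop 0.046 191 mean [ 0.6265 -0.1084] (array([ 627.2, -108.2]), array([41.9, 41.2]), 44.0)
wide_pot ztop 0.047 340 mean [ 0.6188 -0.2679] (array([ 620. , -268.7]), array([54.9, 57.7]), 45.0)
flat ztop 0.076 62 mean [ 0.5412 -0.1067] (array([ 542.1, -106.7]), array([21.6, 22.5]), 89.1)
dropper ztop 0.075 3 mean [ 0.4487 -0.1071] 
61 [ 0.4477 -0.1071  0.059 ] (array([ 448.4, -108. ]), array([23.9, 24.1]), 1.4)
block ztop 0.034 244 mean [ 0.5226 -0.2671] (array([ 523.2, -267.7]), array([26.8, 71.1]), 79.8)
square ztop 0.077 58 mean [ 0.445 -0.261] (array([ 444.8, -260.7]), array([18.6, 21.4]), 46.6)
107 [ 0.444  -0.259   0.0603] (array([ 445.2, -261.2]), array([34.8, 33.7]), 81.4)
long [220 144  23  35 151] 0.0173 (array([587.9, 223.3]), array([52.6, 95.6]), 82.7) [0.5919 0.2273]
large [255 153  21  19  65] 0.0118 (array([589. , 134.5]), array([36.5, 64.8]), 37.0) [0.5942 0.1364]
small [217 190  17  15  54] 0.0161 (array([486.7, 242.6]), array([30.2, 48.3]), 35.0) [0.4883 0.2461]
square [249 192  24  20  63] 0.0122 (array([482.3, 150.1]), array([39.1, 78.7]), 38.5) [0.483  0.1489]
(array([529.4, 182.8]), array([219.2, 240.2]), 83.1) 0.006112503543331149
```

```bash
python3 -m handwheel '[[85,244,-415,190,0,0,0.257],[85,244,-415,190,0,0,0.257],[85,244,-415,190,0,0,0.257],[85,244,-415,190,0,0,0.257],[85,244,-415,190,0,0,0.257],[85,244,-415,190,0,0,0.257],[85,244,-415,190,0,0,0.257],[85,244,-415,190,0,0,0.257],[85,244,-415,190,0,0,0.257],[85,244,-415,190,0,0,0.257],[85,244,-415,190,0,0,0.257],[85,244,-415,190,0,0,0.257]]' 40
python3 -m handwheel '[[85,0,0,0,0,0,0],[85,0,0,0,0,0,0],[85,0,0,0,0,0,0]]'
python3 - <<'E'
from h import *
im,d,ci,M=shot("wrist","w1"); print(ci); P=cloud(d,ci,M); np.savez("w1.npz",im=im,d=d,P=P); print(M.round(3))
E
```

```text
t: 1.1
position: [0.492, 0.1946, 0.4155]
tcp_rot: [-0.0, 0.074, 0.997, 0.0]
wrist_force: [1.4, 0.3, -0.2]
grip_width: 0.0853
finger_force: 0.0
t: 1.35
position: [0.4912, 0.1971, 0.4143]
tcp_rot: [-0.001, 0.074, 0.997, 0.0]
wrist_force: [0.3, 1.2, -0.6]
grip_width: 0.0849
finger_force: 0.0
{'fx': 343.421560158894, 'fy': 343.421560158894, 'cx': 324.8038647029288, 'cy': 192.33613471275447, 'dist_coeffs': array([-0.06125295,  0.        ,  0.        ,  0.        ,  0.        ]), 'hand_eye': array([[ 9.39212528e-04,  9.51714031e-01,  3.06984561e-01,
         7.87393946e-02],
       [ 9.99999297e-01, -6.71828577e-04, -9.76671869e-04,
        -4.64457271e-04],
       [-7.23271321e-04,  3.06985263e-01, -9.51713994e-01,
        -1.42220062e-01],
       [ 0.00000000e+00,  0.00000000e+00,  0.00000000e+00,
         1.00000000e+00]])}
[[ 0.146 -0.942 -0.303  0.413]
 [ 0.989  0.139  0.044  0.208]
 [ 0.001 -0.306  0.952  0.557]
 [ 0.     0.     0.     1.   ]]
```

View pics/w1.png

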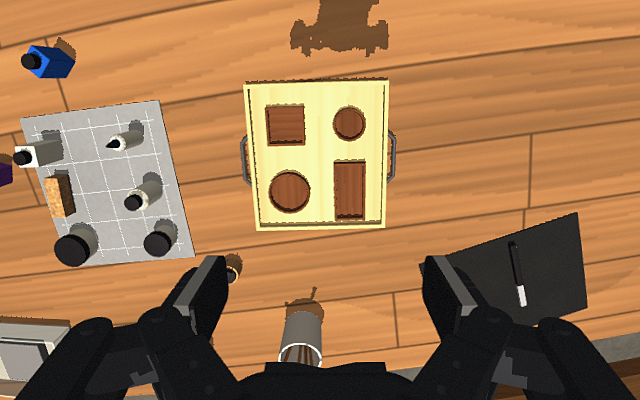

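The wrist view shows all four holders: square (285,124), small round (349,122), large round (289,191), long (349,190). I'll fit each one.

```bash
python3 - <<'E'
from h import *
D=np.load("w1.npz"); P=D["P"]; im=D["im"].astype(int); ok=D["d"]>.1
def rect(k): c,s,a=cv2.minAreaRect(np.ascontiguousarray(k[:,:2]*1000,dtype=np.float32)); return np.round(c,1),np.round(s,1),round(a,1)
brown=(im[...,2]<75)&(im[...,0]<185)&ok
for n,(u,v,r) in dict(square=(285,124,26),small=(349,123,22),large=(289,191,26),long=(349,190,34)).items():
    m=np.zeros((400,640),bool); m[v-r:v+r+1,u-r:u+r+1]=1; m&=brown
    nl,lab,st,ce=cv2.connectedComponentsWithStats(m.astype(np.uint8)); i=1+st[1:,4].argmax()
    Q=P[lab==i]; print(n,st[i],np.percentile(Q[:,2],[2,50,98]).round(4)); print(rect(Q), Q.mean(0).round(4))
    w=Q[Q[:,2]>.0165]; print("  rim",len(w),rect(w)); w=Q[Q[:,2]<.0125]; print("  floor",len(w),rect(w))
E
```

```text
square [ 265  104   41   42 1528] [0.0066 0.0099 0.0208]
(array([467.2, 138.3]), array([60.2, 61.8]), 82.9) [0.4678 0.1376 0.012 ]
  rim 376 (array([468.2, 137.6]), array([58.9, 59.8]), 83.1)
  floor 1111 (array([465.7, 138.7]), array([59.9, 58.8]), 82.9)
small [333 107  33  35 886] [0.0073 0.0102 0.0207]
(array([479.8, 236.6]), array([50.8, 50.7]), 50.6) [0.48   0.2371 0.0122]
  rim 236 (array([480.7, 236.7]), array([49.6, 50.8]), 82.0)
  floor 631 (array([478. , 236.3]), array([45.8, 48.4]), 59.6)
large [ 269  172   42   41 1375] [0.0067 0.0099 0.0204]
(array([577.3, 125. ]), array([66.7, 68.3]), 75.2) [0.5772 0.1244 0.0115]
  rim 262 (array([576.8, 124.9]), array([66.2, 67.9]), 81.0)
  floor 1050 (array([576.8, 126.5]), array([65.1, 66.8]), 79.9)
long [ 334  159   32   62 1817] [0.007  0.01   0.0208]
(array([591.1, 223.8]), array([ 52. , 108.5]), 82.7) [0.5884 0.2242 0.0117]
  rim 359 (array([590. , 223.3]), array([50.5, 99.2]), 82.6)
  floor 1407 (array([591.2, 224.4]), array([ 50.9, 108.5]), 82.7)
```

```bash
python3 -m handwheel '[[60,-43,-304,-264,0,0,0],[60,-43,-304,-264,0,0,0],[60,-43,-304,-264,0,0,0],[60,-43,-304,-264,0,0,0],[60,-43,-304,-264,0,0,0],[60,-43,-304,-264,0,0,0],[60,-43,-304,-264,0,0,0],[60,-43,-304,-264,0,0,0],[60,-43,-304,-264,0,0,0],[60,-43,-304,-264,0,0,0],[60,-43,-304,-264,0,0,0],[60,-43,-304,-264,0,0,0]]'
python3 -m handwheel '[[60,0,0,0,0,0,0],[60,0,0,0,0,0,0],[60,0,0,0,0,0,0]]'
python3 - <<'E'
from h import *
im,d,ci,M=shot("wrist","w2"); P=cloud(d,ci,M); np.savez("w2.npz",im=im,d=d,P=P)
E
```

```text
t: 2.4
position: [0.4472, -0.1067, 0.1493]
tcp_rot: [-0.002, 0.074, 0.997, 0.0]
wrist_force: [-0.5, 0.2, -0.3]
grip_width: 0.0602
finger_force: 0.0
t: 2.65
position: [0.4498, -0.1057, 0.1516]
tcp_rot: [0.001, 0.072, 0.997, 0.0]
wrist_force: [-0.0, 0.5, -0.1]
grip_width: 0.0605
finger_force: 0.0
```

View pics/w2.png

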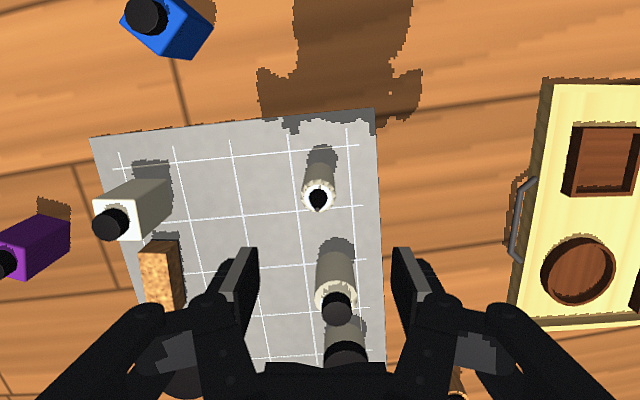

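The dropper (318,198) lies between the fingers, the flat-cap bottle (333,300) well behind it. Descending.

```bash
python3 -m handwheel '[[60,-1,-2,-40,0,0,0],[60,-1,-2,-80,0,0,0],[60,-1,-2,-110,0,0,0],[60,-1,-2,-121,0,0,0],[60,-1,-2,-121,0,0,0],[20,-1,-2,-121,0,0,0],[20,-1,-2,-121,0,0,0],[20,-1,-2,-121,0,0,0],[20,-1,-2,-121,0,0,0],[20,-1,-2,-121,0,0,0],[20,-1,-2,-121,0,0,0],[20,-1,-2,-121,0,0,0]]' 25
python3 -m handwheel '[[20,0,0,40,0,0,0],[20,0,0,80,0,0,0],[20,0,0,120,0,0,0],[20,0,0,120,0,0,0],[20,0,0,120,0,0,0]]'
```

```text
t: 3.7
position: [0.4497, -0.1097, 0.0317]
tcp_rot: [0.002, 0.074, 0.997, 0.0]
wrist_force: [0.1, 0.1, 7.3]
grip_width: 0.025
finger_force: 27.7
t: 4.12
position: [0.4498, -0.1095, 0.1528]
tcp_rot: [0.003, 0.074, 0.997, 0.001]
wrist_force: [-0.7, 1.4, -0.3]
grip_width: 0.025
finger_force: 27.1
```

```bash
python3 -m handwheel '[[20,32,347,0,0,0,0],[20,32,347,0,0,0,0],[20,32,347,0,0,0,0],[20,32,347,0,0,0,0],[20,32,347,0,0,0,0],[20,32,347,0,0,0,0],[20,32,347,0,0,0,0],[20,32,347,0,0,0,0],[20,32,347,0,0,0,0],[20,32,347,0,0,0,0],[20,32,347,0,0,0,0],[20,32,347,0,0,0,0]]'
python3 -m handwheel '[[20,0,0,-20,0,0,0],[20,0,0,-40,0,0,0],[20,0,0,-60,0,0,0],[20,0,0,-60,0,0,0],[20,0,0,-60,0,0,0]]'
python3 - <<'E'
from h import *
im,d,ci,M=shot("wrist","w3")
E
```

```text
t: 5.12
position: [0.4792, 0.2353, 0.149]
tcp_rot: [-0.001, 0.075, 0.997, -0.001]
wrist_force: [-0.1, -0.1, -1.3]
grip_width: 0.025
finger_force: 27.1
t: 5.53
position: [0.479, 0.2351, 0.0892]
tcp_rot: [-0.001, 0.075, 0.997, -0.001]
wrist_force: [0.1, 0.1, 0.5]
grip_width: 0.0249
finger_force: 27.1
```

View pics/w3.png

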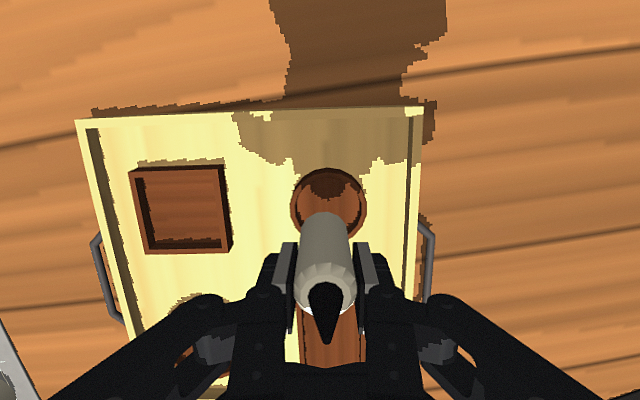

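The bottle base (325,222) is laid laterally over the small holder (328,205). Lowering and releasing.

```bash
python3 -m handwheel '[[20,2,2,-20,0,0,0],[20,2,2,-38,0,0,0],[20,2,2,-46,0,0,0],[20,2,2,-50,0,0,0],[20,2,2,-50,0,0,0],[20,2,2,-50,0,0,0],[45,2,2,-50,0,0,0],[45,2,2,-50,0,0,0],[45,2,2,-50,0,0,0],[45,2,2,-50,0,0,0]]'
python3 -m handwheel '[[45,0,0,40,0,0,0],[45,0,0,80,0,0,0],[45,0,0,120,0,0,0],[45,0,0,140,0,0,0],[45,0,0,140,0,0,0]]'
python3 - <<'E'
from h import *
im,d,ci,M=shot("wrist","w4"); P=cloud(d,ci,M)
Q=P[(d>.05)&(abs(P[...,0]-.48)<.04)&(abs(P[...,1]-.237)<.04)]
for a,b in((.03,.045),(.045,.06),(.06,.075),(.075,.1)):
    k=Q[(Q[:,2]>a)&(Q[:,2]<b)]; print(a,len(k),k.mean(0).round(4),k.max(0).round(3))
E
```

```text
t: 6.42
position: [0.482, 0.2398, 0.0404]
tcp_rot: [0.0, 0.074, 0.997, 0.0]
wrist_force: [-1.1, 0.5, 0.1]
grip_width: 0.0452
finger_force: 0.0
t: 6.83
position: [0.4852, 0.2413, 0.1857]
tcp_rot: [0.004, 0.074, 0.997, 0.004]
wrist_force: [0.1, -0.2, 0.3]
grip_width: 0.0452
finger_force: 0.0
0.03 102 [0.472  0.2396 0.0377] [0.48  0.251 0.045]
0.045 124 [0.4722 0.2403 0.0528] [0.484 0.251 0.06 ]
0.06 625 [0.4799 0.239  0.067 ] [0.495 0.251 0.075]
0.075 162 [0.4803 0.2388 0.0828] [0.485 0.244 0.093]
```

View pics/w4.png

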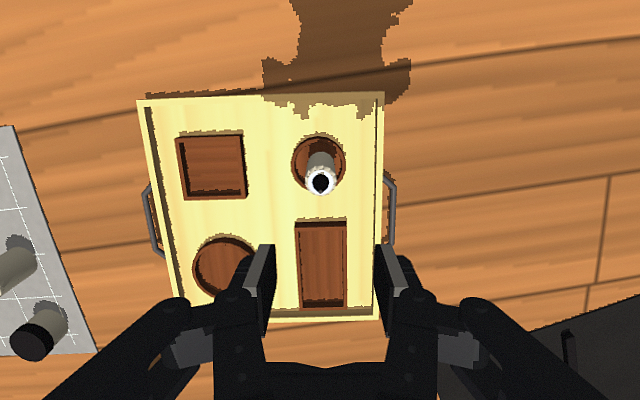

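Dropper stands upright in its holder, top at 92 mm, centred within about 2 mm. Next, the square bottle.

```bash
python3 -m handwheel '[[65,-38,-501,-30,0,0,0],[65,-38,-501,-30,0,0,0],[65,-38,-501,-30,0,0,0],[65,-38,-501,-30,0,0,0],[65,-38,-501,-30,0,0,0],[65,-38,-501,-30,0,0,0],[65,-38,-501,-30,0,0,0],[65,-38,-501,-30,0,0,0],[65,-38,-501,-30,0,0,0],[65,-38,-501,-30,0,0,0],[65,-38,-501,-30,0,0,0],[65,-38,-501,-30,0,0,0]]'
python3 -m handwheel '[[65,0,0,0,0,0,0],[65,0,0,0,0,0,0],[65,0,0,0,0,0,0],[65,0,0,0,0,0,0],[65,0,0,0,0,0,0]]'
```

```text
t: 7.88
position: [0.4424, -0.2593, 0.1486]
tcp_rot: [-0.001, 0.074, 0.997, 0.0]
wrist_force: [-0.1, -0.0, 0.4]
grip_width: 0.0648
finger_force: 0.0
t: 8.3
position: [0.4443, -0.2561, 0.1496]
tcp_rot: [-0.0, 0.072, 0.997, 0.001]
wrist_force: [-1.0, 0.5, 0.7]
grip_width: 0.0647
finger_force: 0.0
```

```bash
python3 -m handwheel '[[65,0,-3,-40,0,0,0],[65,0,-3,-80,0,0,0],[65,0,-3,-108,0,0,0],[65,0,-3,-118,0,0,0],[65,0,-3,-118,0,0,0],[28,0,-3,-118,0,0,0],[28,0,-3,-118,0,0,0],[28,0,-3,-118,0,0,0],[28,0,-3,-118,0,0,0],[28,0,-3,-118,0,0,0],[28,0,-3,-118,0,0,0],[28,0,-3,-118,0,0,0]]' 30
python3 -m handwheel '[[28,0,0,40,0,0,0],[28,0,0,80,0,0,0],[28,0,0,120,0,0,0],[28,0,0,140,0,0,0],[28,0,0,140,0,0,0]]'
```

```text
t: 9.3
position: [0.4457, -0.2619, 0.0341]
tcp_rot: [0.002, 0.074, 0.997, -0.0]
wrist_force: [-0.1, 0.4, 7.5]
grip_width: 0.0337
finger_force: 32.2
t: 9.72
position: [0.4472, -0.2632, 0.1778]
tcp_rot: [0.006, 0.074, 0.997, -0.001]
wrist_force: [0.3, -0.6, -0.5]
grip_width: 0.0336
finger_force: 31.3
```

```bash
python3 -m handwheel '[[28,22,401,-20,0,0,0],[28,22,401,-20,0,0,0],[28,22,401,-20,0,0,0],[28,22,401,-20,0,0,0],[28,22,401,-20,0,0,0],[28,22,401,-20,0,0,0],[28,22,401,-20,0,0,0],[28,22,401,-20,0,0,0],[28,22,401,-20,0,0,0],[28,22,401,-20,0,0,0],[28,22,401,-20,0,0,0],[28,22,401,-20,0,0,0]]'
python3 -m handwheel '[[28,0,0,-30,0,0,0],[28,0,0,-60,0,0,0],[28,0,0,-70,0,0,0],[28,0,0,-70,0,0,0],[28,0,0,-70,0,0,0]]'
python3 - <<'E'
from h import *
im,d,ci,M=shot("wrist","w5")
E
```

```text
t: 10.72
position: [0.4651, 0.1414, 0.1514]
tcp_rot: [-0.001, 0.072, 0.997, -0.0]
wrist_force: [0.0, -1.5, -0.2]
grip_width: 0.0333
finger_force: 31.2
t: 11.13
position: [0.466, 0.1386, 0.0823]
tcp_rot: [-0.0, 0.075, 0.997, -0.0]
wrist_force: [0.1, -0.1, -0.2]
grip_width: 0.0332
finger_force: 31.2
```

View pics/w5.png

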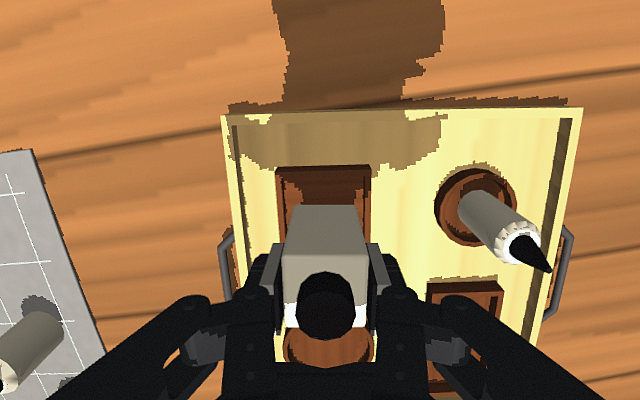

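Bottle base (323,207) is centred over the square holder (323,195). Lowering.

```bash
python3 -m handwheel '[[28,2,0,-20,0,0,0],[28,2,0,-33,0,0,0],[28,2,0,-39,0,0,0],[28,2,0,-40,0,0,0],[28,2,0,-40,0,0,0],[28,2,0,-40,0,0,0],[52,2,0,-40,0,0,0],[52,2,0,-40,0,0,0],[52,2,0,-40,0,0,0],[52,2,0,-40,0,0,0]]'
python3 -m handwheel '[[52,0,0,40,0,0,0],[52,0,0,80,0,0,0],[52,0,0,120,0,0,0],[52,0,0,140,0,0,0],[52,0,0,140,0,0,0]]'
python3 -m handwheel '[[65,54,-400,-80,0,0,0],[65,54,-400,-80,0,0,0],[65,54,-400,-80,0,0,0],[65,54,-400,-80,0,0,0],[65,54,-400,-80,0,0,0],[65,54,-400,-80,0,0,0],[65,54,-400,-80,0,0,0],[65,54,-400,-80,0,0,0],[65,54,-400,-80,0,0,0],[65,54,-400,-80,0,0,0],[65,54,-400,-80,0,0,0],[65,54,-400,-80,0,0,0]]'
```

```text
t: 12.02
position: [0.4682, 0.14, 0.0425]
tcp_rot: [0.0, 0.074, 0.997, 0.0]
wrist_force: [0.3, -0.8, -0.1]
grip_width: 0.0522
finger_force: 0.0
t: 12.43
position: [0.4715, 0.1411, 0.1873]
tcp_rot: [0.005, 0.074, 0.997, 0.003]
wrist_force: [0.0, -0.3, -0.3]
grip_width: 0.0518
finger_force: 0.0
t: 13.43
position: [0.5202, -0.2628, 0.1007]
tcp_rot: [-0.001, 0.076, 0.997, -0.0]
wrist_force: [-0.7, 0.1, -0.3]
grip_width: 0.0654
finger_force: 0.0
```

```bash
python3 -m handwheel '[[60,2,-4,-30,0,0,0],[60,2,-4,-60,0,0,0],[60,2,-4,-80,0,0,0],[60,2,-4,-88,0,0,0],[60,2,-4,-88,0,0,0],[20,2,-4,-88,0,0,0],[20,2,-4,-88,0,0,0],[20,2,-4,-88,0,0,0],[20,2,-4,-88,0,0,0],[20,2,-4,-88,0,0,0],[20,2,-4,-88,0,0,0],[20,2,-4,-88,0,0,0]]' 35
python3 -m handwheel '[[20,0,0,30,0,0,0],[20,0,0,60,0,0,0],[20,0,0,100,0,0,0],[20,0,0,140,0,0,0],[20,0,0,140,0,0,0]]'
```

```text
t: 14.43
position: [0.5254, -0.2647, 0.016]
tcp_rot: [0.002, 0.074, 0.997, -0.0]
wrist_force: [-1.2, 0.7, 7.0]
grip_width: 0.0251
finger_force: 35.2
t: 14.85
position: [0.5285, -0.2673, 0.1625]
tcp_rot: [0.007, 0.074, 0.997, -0.002]
wrist_force: [0.7, -0.7, 0.4]
grip_width: 0.0251
finger_force: 34.7
```

```bash
python3 -m handwheel '[[20,65,490,-20,0,0,0],[20,65,490,-20,0,0,0],[20,65,490,-20,0,0,0],[20,65,490,-20,0,0,0],[20,65,490,-20,0,0,0],[20,65,490,-20,0,0,0],[20,65,490,-20,0,0,0],[20,65,490,-20,0,0,0],[20,65,490,-20,0,0,0],[20,65,490,-20,0,0,0],[20,65,490,-20,0,0,0],[20,65,490,-20,0,0,0]]'
python3 -m handwheel '[[20,0,0,-30,0,0,0],[20,0,0,-60,0,0,0],[20,0,0,-80,0,0,0],[20,0,0,-80,0,0,0],[20,0,0,-80,0,0,0]]'
python3 - <<'E'
from h import *
im,d,ci,M=shot("wrist","w6")
E
```

```text
t: 15.85
position: [0.5886, 0.2295, 0.1341]
tcp_rot: [0.0, 0.073, 0.997, 0.001]
wrist_force: [0.3, -0.6, -0.4]
grip_width: 0.025
finger_force: 34.7
t: 16.27
position: [0.5882, 0.2255, 0.0534]
tcp_rot: [-0.001, 0.074, 0.997, -0.001]
wrist_force: [0.6, -0.1, 0.7]
grip_width: 0.0251
finger_force: 34.7
```

View pics/w6.png

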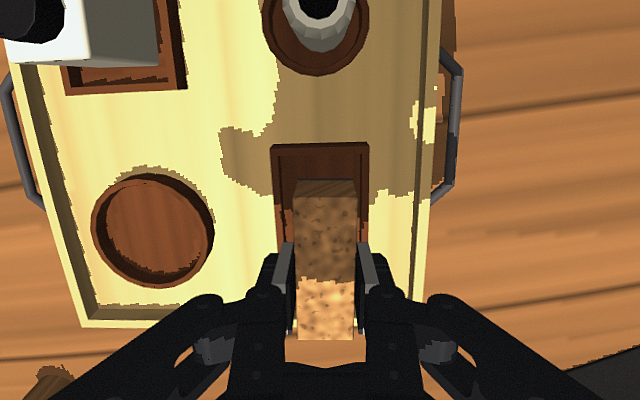

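Block is centred (326 against 322) over the long holder, 2–3 mm toward +y; correcting and lowering.

```bash
python3 -m handwheel '[[20,4,-2,-15,0,0,0],[20,4,-2,-24,0,0,0],[20,4,-2,-29,0,0,0],[20,4,-2,-30,0,0,0],[20,4,-2,-30,0,0,0],[20,4,-2,-30,0,0,0],[38,4,-2,-30,0,0,0],[38,4,-2,-30,0,0,0],[38,4,-2,-30,0,0,0],[38,4,-2,-30,0,0,0]]'
python3 -m handwheel '[[38,0,0,30,0,0,0],[38,0,0,70,0,0,0],[38,0,0,110,0,0,0],[38,0,0,150,0,0,0],[38,0,0,150,0,0,0]]'
python3 - <<'E'
from h import *
im,d,ci,M=shot("wrist","w7")
P=cloud(d,ci,M)
Q=P[(d>.05)&(abs(P[...,0]-.59)<.06)&(abs(P[...,1]-.224)<.04)&(P[...,2]>.03)&(P[...,2]<.05)]
print(len(Q),Q.mean(0),cv2.minAreaRect(np.float32(Q[:,:2]*1000)))
Q=P[(d>.05)&(abs(P[...,0]-.468)<.04)&(abs(P[...,1]-.138)<.04)&(abs(P[...,2]-.068)<.006)]
print(len(Q),Q.mean(0),cv2.minAreaRect(np.float32(Q[:,:2]*1000)))
E
```

```text
t: 17.15
position: [0.5931, 0.2241, 0.0244]
tcp_rot: [0.0, 0.074, 0.997, 0.0]
wrist_force: [0.7, 0.7, -0.1]
grip_width: 0.038
finger_force: 0.0
t: 17.57
position: [0.5985, 0.2251, 0.1834]
tcp_rot: [0.007, 0.074, 0.997, 0.004]
wrist_force: [1.4, -0.9, 1.3]
grip_width: 0.0379
finger_force: 0.0
2372 [0.59025686 0.22402174 0.03755766] ((591.9908447265625, 223.771484375), (25.820465087890625, 69.81503295898438), 80.90157318115234)
1562 [0.47129398 0.14415413 0.06735721] ((469.5707092285156, 139.88800048828125), (34.37495803833008, 34.1190071105957), 81.41297912597656)
```

View pics/w7.png

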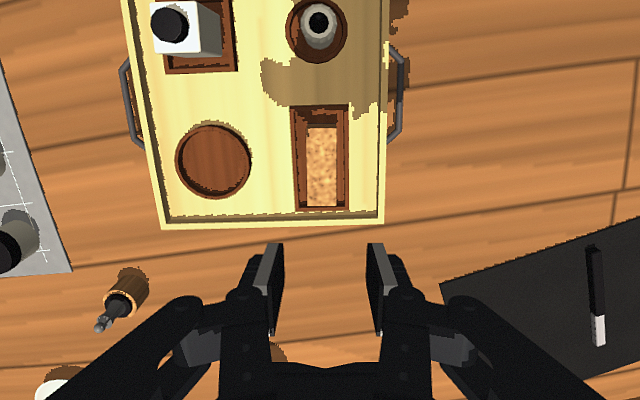

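Block and square bottle sit down and centred (tops at 38 and 68 mm). Now the small pot.

```bash
python3 -m handwheel '[[80,31,-333,-20,0,0,0],[80,31,-333,-20,0,0,0],[80,31,-333,-20,0,0,0],[80,31,-333,-20,0,0,0],[80,31,-333,-20,0,0,0],[80,31,-333,-20,0,0,0],[80,31,-333,-20,0,0,0],[80,31,-333,-20,0,0,0],[80,31,-333,-20,0,0,0],[80,31,-333,-20,0,0,0],[80,31,-333,-20,0,0,0],[80,31,-333,-20,0,0,0]]'
python3 -m handwheel '[[80,0,0,-30,0,0,0],[80,0,0,-60,0,0,0],[80,0,0,-60,0,0,0],[80,0,0,-60,0,0,0]]'
python3 - <<'E'
from h import *
im,d,ci,M=shot("wrist","w8")
P=cloud(d,ci,M)
Q=P[(d>.05)&(abs(P[...,0]-.627)<.04)&(abs(P[...,1]+.108)<.035)&(abs(P[...,2]-.043)<.008)]
print(len(Q),Q.mean(0),cv2.minAreaRect(np.float32(Q[:,:2]*1000)))
E
```

```text
t: 18.62
position: [0.6238, -0.1067, 0.1532]
tcp_rot: [-0.001, 0.072, 0.997, 0.001]
wrist_force: [0.5, -0.2, 0.1]
grip_width: 0.08
finger_force: 0.0
t: 18.95
position: [0.6228, -0.1066, 0.0927]
tcp_rot: [-0.002, 0.072, 0.997, 0.0]
wrist_force: [0.6, -0.8, 0.4]
grip_width: 0.0802
finger_force: 0.0
3854 [ 0.62614872 -0.11174563  0.04234286] ((627.5979614257812, -111.9571533203125), (43.11280822753906, 43.3858757019043), 55.90449523925781)
```

View pics/w8.png

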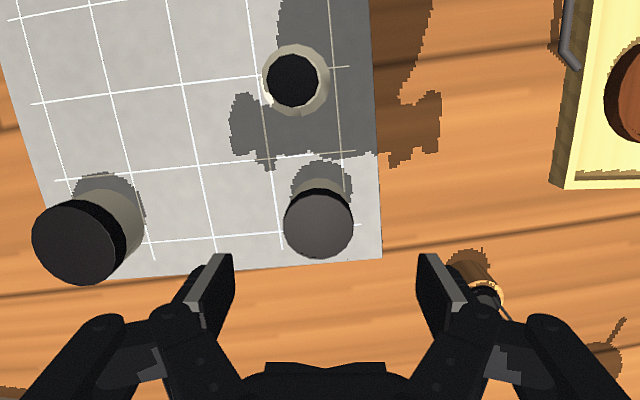

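Small pot (319,222) lies between the open fingers, which clear the flat-cap bottle (296,80) and wide pot (80,240). Grasping.

```bash
python3 -m handwheel '[[80,4,-3,-30,0,0,0],[80,4,-3,-60,0,0,0],[80,4,-3,-73,0,0,0],[80,4,-3,-76,0,0,0],[80,4,-3,-76,0,0,0],[38,4,-3,-76,0,0,0],[38,4,-3,-76,0,0,0],[38,4,-3,-76,0,0,0],[38,4,-3,-76,0,0,0],[38,4,-3,-76,0,0,0],[38,4,-3,-76,0,0,0],[38,4,-3,-76,0,0,0]]' 35
python3 -m handwheel '[[38,0,0,30,0,0,0],[38,0,0,60,0,0,0],[38,0,0,100,0,0,0],[38,0,0,140,0,0,0],[38,0,0,140,0,0,0]]'
```

```text
t: 20.0
position: [0.6292, -0.1124, 0.0201]
tcp_rot: [0.001, 0.074, 0.997, 0.0]
wrist_force: [-1.6, 1.0, 6.6]
grip_width: 0.0427
finger_force: 35.2
t: 20.42
position: [0.6334, -0.1141, 0.1675]
tcp_rot: [0.008, 0.074, 0.997, -0.0]
wrist_force: [1.3, -0.9, 0.3]
grip_width: 0.0427
finger_force: 35.8
```

```bash
python3 -m handwheel '[[38,-51,238,-20,0,0,0],[38,-51,238,-20,0,0,0],[38,-51,238,-20,0,0,0],[38,-51,238,-20,0,0,0],[38,-51,238,-20,0,0,0],[38,-51,238,-20,0,0,0],[38,-51,238,-20,0,0,0],[38,-51,238,-20,0,0,0],[38,-51,238,-20,0,0,0],[38,-51,238,-20,0,0,0]]'
python3 -m handwheel '[[38,0,0,-30,0,0,0],[38,0,0,-60,0,0,0],[38,0,0,-80,0,0,0],[38,0,0,-80,0,0,0],[38,0,0,-80,0,0,0],[38,0,0,-80,0,0,0]]'
python3 - <<'E'
from h import *
im,d,ci,M=shot("wrist","w9")
E
```

```text
t: 21.25
position: [0.5775, 0.1237, 0.1385]
tcp_rot: [0.001, 0.075, 0.997, -0.0]
wrist_force: [-0.4, -0.7, -0.8]
grip_width: 0.0425
finger_force: 35.9
t: 21.75
position: [0.5785, 0.1247, 0.0596]
tcp_rot: [0.001, 0.075, 0.997, 0.0]
wrist_force: [0.2, 0.4, -0.3]
grip_width: 0.0428
finger_force: 35.9
```

View pics/w9.png

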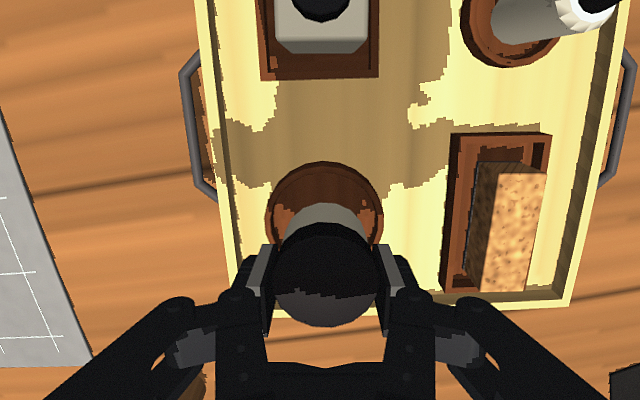

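Pot (325) is centred over the large holder (324,205). Lowering.

```bash
python3 -m handwheel '[[38,0,1,-15,0,0,0],[38,0,1,-25,0,0,0],[38,0,1,-30,0,0,0],[38,0,1,-31,0,0,0],[38,0,1,-31,0,0,0],[38,0,1,-31,0,0,0],[58,0,1,-31,0,0,0],[58,0,1,-31,0,0,0],[58,0,1,-31,0,0,0],[58,0,1,-31,0,0,0]]'
python3 -m handwheel '[[58,0,0,30,0,0,0],[58,0,0,70,0,0,0],[58,0,0,110,0,0,0],[58,-40,0,150,0,0,0],[58,-80,0,190,0,0,0],[58,-80,0,230,0,0,0],[58,-80,0,230,0,0,0],[58,-80,0,230,0,0,0],[58,-80,0,230,0,0,0]]'
python3 - <<'E'
from h import *
im,d,ci,M=shot("wrist","w10")
P=cloud(d,ci,M); ok=d>.05
for n,x,y,h,r in(("pot",.5775,.1255,.05,.04),("sq",.468,.1385,.068,.035),("drop",.4805,.2375,.066,.03),("block",.59,.224,.038,.06),("flat",.542,-.107,.07,.035),("wide",.62,-.268,.043,.04)):
    Q=P[ok&(abs(P[...,0]-x)<r)&(abs(P[...,1]-y)<min(r,.04))&(abs(P[...,2]-h)<.007)]
    if len(Q)>5:
        A=np.c_[Q[:,:2],np.ones(len(Q))]; print(n,len(Q),np.median(Q[:,2]).round(4),cv2.minAreaRect(np.float32(Q[:,:2]*1000)))
E
```

```text
t: 22.63
position: [0.5771, 0.1269, 0.0273]
tcp_rot: [0.0, 0.074, 0.997, 0.0]
wrist_force: [-0.3, -0.3, 0.5]
grip_width: 0.058
finger_force: 0.0
t: 23.38
position: [0.4975, 0.1273, 0.2586]
tcp_rot: [0.001, 0.073, 0.997, 0.001]
wrist_force: [0.4, -0.3, 0.1]
grip_width: 0.0581
finger_force: 0.0
pot 1162 0.0495 ((575.5122680664062, 126.67243194580078), (42.89169692993164, 43.08247375488281), 34.01302719116211)
sq 825 0.0674 ((468.874755859375, 139.34291076660156), (33.90032958984375, 33.92263412475586), 81.27751922607422)
drop 396 0.0668 ((482.2348937988281, 238.15298461914062), (24.696414947509766, 24.296472549438477), 57.027740478515625)
block 1317 0.0376 ((591.4779663085938, 224.3710174560547), (27.09044075012207, 69.04630279541016), 81.52507019042969)
flat 434 0.072 ((541.4943237304688, -108.51725769042969), (23.325136184692383, 22.848098754882812), 80.42346954345703)
wide 1352 0.042 ((619.7351684570312, -269.75146484375), (57.87500762939453, 58.66938400268555), 5.276254177093506)
```

View pics/w10.png

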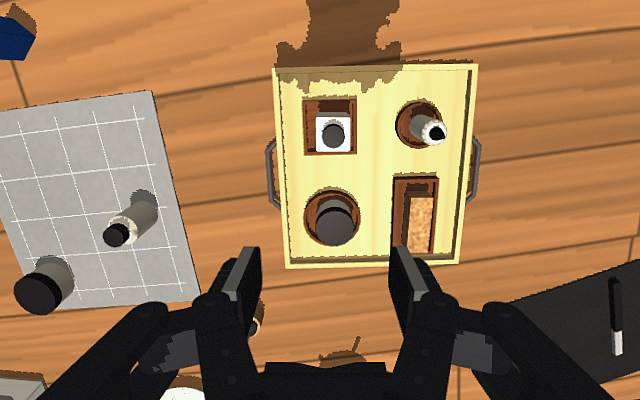

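All four are seated within about 2 mm of centre, at the right heights. The look-alikes (117,235) and (38,293) are where they were.

```bash
python3 -c "
from station import robot
print(robot.finish_job())"
```

```text
the job is handed in; nothing more can be done
None
```

The caddy is packed: my last camera check showed all four things upright on the floors of their holders, about 2 mm off centre, and the flat-capped bottle and wider pot unmoved; I handed the job in at about 23 s, and it returned no verdict.

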